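Set the stop bracket to its index mark and clamp it

TASK

Slide the slotted stop bracket along the nest plate until its pointer stands exactly opposite the tip of the index tab. Then tighten its clamp lever clockwise (seen from above) by feel until it is firm, about 10 N of push at the handle: tight, but not forced much beyond that, and the bracket must not shift. Let go of everything, and leave the bottle, the beaker and the timer where they stand.

Things in the scene. Friction and masses are not known exactly. Their poses are not given: they have to be found in the camera images.
- nest: aluminium base plate fixed on the worktop, 120 (x) x 200 (y) x 10 mm; origin on the worktop, 25 mm to the -y side of the plate's middle; the bracket slides along this body's y axis. Bolts at x = 0: guide bolt (top 24 mm above the worktop) at y = +29 mm, clamp stud at y = -29 mm; low ledge (22 mm high) at y = +114 mm; scale lines on the -x side.
- bracket: loose steel stop bracket, 0.2 to 0.4 kg, held by the two bolts through in-line slots in its foot (40 mm travel along y, 1 mm side play). Foot 50 x 126 x 6 mm; origin at the centre of its underside, 10 mm above the worktop. Upright plate on its +y end: 50 (x) x 10 (y) mm, centred at y = +58 mm, top 80 mm above the worktop; grip it there. Slides at 2 to 4 N; when clamped, not at all.
- upright_top (a point): middle of the top edge of the bracket's upright plate, 80 mm above the worktop; axes as the bracket's
- pointer_tip (a point): tip of the small pointer on the -x edge of the bracket's foot, 30 mm to the +y side of the bracket's origin and so 28 mm to the -y side of the upright's middle; axes as the bracket's
- mark_tip (a point): tip of the small dark index tab fixed on the nest's -x side, facing the pointer across about 5 mm; axes parallel to the nest's. The pointer is on the mark when both have the same place along the nest's y axis. The bracket always starts on the -y side of the mark.
- lever_handle (a point): on the axis of the clamp lever's upright round handle, 70 mm above the worktop: post 14 mm in diameter from the lever arm (top 46 mm above the worktop) up to 84 mm. The lever swings level, clockwise from above tightens; it stays where it is left. A free swing takes a steady push of some 5.5 to 7.5 N at the handle.
- lever_pivot (a point): on the lever's upright turning axis, 52 mm above the worktop; x points to the handle, whose axis is 80 mm away. After 0.2 to 1.1 rad of free swing (differs each time, not visible: feel for it) a washer meets the bracket's foot and the push at the handle rises by some 5 N per 0.1 rad. Properly tight at 9 to 12 N; overtightened from about 13 N.
- bottle: small capped bottle, 45 mm wide, 90 mm high, beyond the nest's +y end; origin under its centre; to be left alone
- beaker: small clear beaker, 62 mm wide, 78 mm high, off the nest's -y end; origin under its centre; to be left alone
- timer: countdown timer, 60 x 66 x 21 mm, off the nest's -y end; origin under its centre; to be left alone

How it is judged (in metres and radians):
On the way:
1. the bracket's pointer stands on the mark, with the clamp still loose and the robot's fingers off the bracket (y of pointer_tip in the frame of mark_tip between -0.0025 and 0.0025 m and contact force between the fingers and bracket below 0.05 N and contact force between bracket and anything else below 15 N), for 0.2 s.
At the end, for the whole second after the job is handed in: the pointer is within 2.5 mm of the mark along the nest, the bracket lies flat and at rest, gripped by the clamp (contact forces on the bracket over 25 N in sum, its weight being some 3 N) (y of pointer_tip in the frame of mark_tip between -0.0025 and 0.0025 m and contact force between bracket and anything else above 25 N and linear speed of bracket below 0.005 m/s and angle between bracket's own z axis and vertical below 0.03 rad); the robot touches nothing.
It fails at once if the clamp is overtightened (contact force between the fingers and bracket below 0.05 N and contact force between bracket and anything else above 150 N).
It fails at once if a bystander (bottle, beaker, timer) is moved more than 20 mm (distance of any of bottle, beaker, timer from where it was at the start of the episode above 0.02 m).
It also fails if it takes over 70 s, if anything falls off the work surface, if the arm or the gripper's body presses on something with over 40 N, if the wrist force passes 120 N, or if a joint passes its speed limit or range.

ROBOT

A 7-joint arm with a two-finger parallel gripper is mounted at the origin on the work surface; the furniture and walls round the work are solid. World frame = base frame: x ahead of the robot, y to its left, z up, the work surface at z = 0. Lengths are in m, angles in degrees, forces in N, time in s.
With the tool pointing down it reaches from about 0.35 to 0.9 m from the base axis. Payload 8.1 kg.
Tool frame: the origin (TCP) lies at the very end of the fingers, on their centre line; the grasp point (between the pads) lies 19 mm behind it (r.grip_depth is the distance from the TCP to the grasp point, in m); z points along the fingers, y is the line along which they close (so a half turn about z gives the same grasp; the last joint's range is limited). The gripper opens to 92 mm and grips with 3 to 60 N. Pads are 19 mm wide; open, the fingers measure 130 mm over their backs; the gripper's body (75 mm by 190 mm) begins 47 mm behind the grasp point.
Start: joints at [-82.082, 24.895, 1.432, 90.138, -0.665, 64.973, -4.303], TCP at [0.149, 0.607, 0.227] pointing down, gripper open.
Joint ranges: [-149.89, 149.89], [-25.12, 119.58], [-72.63, 75.52], [4.76, 147.25], [-75.54, 255.54], [6.69, 114.76], [-157.13, 157.13]. Speed limits (degrees/s): [127.2, 127.2, 172.46, 172.46, 180, 180, 180].

INTERFACE

Orientations are given as [roll, pitch, yaw] about the fixed x, y, z axes, in that order (R = Rz(yaw) Ry(pitch) Rx(roll)).
In Python, from rig import r gives the robot as it stands.
- The arm moves only by the tool drive_tool, never from a script. Its argument "steps" is a list of rows, each a list of 3 entries, a list of its own where there are three numbers: the shift along the world's x, y, z in cm, then the turn, a rotation vector about the world's x, y, z in rad, then the opening, from 0 (shut) to 1 (fully open). A call has 1 to 8 rows; each row is the pose to reach, as a shift and turn from the pose commanded when the call began; what a row does not reach only later rows make up. A row lasts 1/10 s, in which the tool goes at most 50 mm and 8.59 degrees, less where a joint would pass 70% of its speed; a pose out of reach is approached as far as the arm can. A call with a gripper value outside its range is refused whole. The fingers move at their own pace and stop on an object; the grip force is fixed at half the most. Time passes only in rows, so rows that repeat a pose let the fingers close. It gives the time, the measured TCP pose, the force, the opening and the grip force at its end, in the units of the state.
- r.observe(): the state, without advancing time (a new reading comes with each control period).
- r.snapshot(name): name is "scene" or "top" or "wrist"; returns the picture (384x512x3 uint8, red, green, blue); there is no depth.
- r.get_calibration(name): a dict with "mtx" (3x3 intrinsics, pixels), "R" (3x3) and "t" (3): a world point X has camera coordinates R X + t. Camera axes: x right, y down, z forward; pixel columns grow to the right and rows downward; lengths in m; the calibration is good to about 2 mm. A picture is of the moment at which its call begins: read the wrist's pose just before it. get_calibration takes no time and is no camera call; for the wrist camera it gives the pose at the moment of the call.
- r.close_job(): hands the job in; it is judged then, once.
Trained networks look in the newest picture that a camera, given by its name, has taken for a name from the list of things; names that differ only in an ending like _2 or _b are one class to them, and where a whole thing is asked for, a point or a joint stands for the part that bears it (a point fixed in the world has none). Each returns a list of dicts, best first, with "p" (0 to 1); they miss things now and then, are a little off and sometimes report something else, mostly with a low value. They report only what shows in the picture. A call takes as long as a camera call.
- r.find_in(camera, label): "box" ([centre column, centre row, width, height] in pixels, round what is visible of it).
- r.pinpoint(camera, label): "xy" ([column, row] in pixels: a listed point, or the origin of a listed thing).
The state is a dict: "time_s": time; "joint_positions": joint angles; "joint_vel": joint speeds; "joint_efforts": joint torques, N m; "eef_pos": TCP position; "eef_rot": TCP orientation; "contact_force": force on the tool from outside, world axes, zero at the start; "wrist_torque": the same for the moment, N m; "gripper_width": opening from 0.0 (shut) to 1.0 (fully open); "grip_force": force on a finger pad.
Only numpy, scipy, OpenCV 4.12 (cv2) and the standard library are available. Lean on these libraries where they do the work, as an engineer would, in place of code of your own. Each camera call takes 0.05 s, during which the arm holds its last target. There are 200 camera calls.

## Working session

There is one attempt and no reset: what is moved stays moved. The work goes in short steps, Python scripts to look and compute and a tool call to move; the robot and the scene stay as the last step left them, time stands still between calls to the robot, and variables do not carry over. Pictures are saved under pics/ and viewed, at most 10 in all, crops included, and the job is handed in when it is done.

Besides the shell and the picture viewer there is one more tool, called as name(argument=value, ...) on one line, values as JSON. drive_tool: Moves the arm, as the interface text tells. Its arguments: {"type":"object","properties":{"steps":{"type":"array","items":{"type":"array"}}},"required":["steps"]}

```bash
ls; mkdir -p pics
cat > h.py <<'E'
from rig import r
import numpy as np, cv2
def snap(cam,name=None):
    im=r.snapshot(cam)
    if name: cv2.imwrite(f'pics/{name}.png',cv2.cvtColor(im,cv2.COLOR_RGB2BGR))
    return im
def P(cam):
    c=r.get_calibration(cam); return np.array(c['mtx'])@np.c_[np.array(c['R']),np.array(c['t'])]
def onplane(M,uv,z):
    # world point at height z on pixel ray
    H=np.c_[M[:,0],M[:,1],M[:,2]*z+M[:,3]]
    q=np.linalg.solve(H,[uv[0],uv[1],1]); return q[:2]/q[2]
def tri(Ms,uvs):
    A=np.vstack([[u*M[2]-M[0],v*M[2]-M[1]] for M,(u,v) in zip(Ms,uvs)])
    x=np.linalg.lstsq(A[:,:3],-A[:,3],rcond=None)[0]; return x
E
python3 - <<'E'
from h import *
o=r.observe(); print({k:np.round(v,3) for k,v in o.items()})
ims=[snap(c) for c in('scene','top','wrist')]
g=np.vstack([cv2.resize(i,None,fx=.52,fy=.52) for i in ims[2:]])
cv2.imwrite('pics/a.png',cv2.cvtColor(np.hstack([cv2.resize(ims[0],(400,300)),cv2.resize(ims[1],(400,300))]),cv2.COLOR_RGB2BGR))
lab=['upright_top','pointer_tip','mark_tip','lever_handle','lever_pivot','nest','bracket','bottle','beaker','timer']
H=[.08,.013,.013,.07,.052,0,.01,0,0,0]
Ms={c:P(c) for c in('scene','top','wrist')}
for l,h in zip(lab,H):
    uv={}
    for c in Ms:
        d=r.pinpoint(c,l)
        if d: uv[c]=d[0]['xy']; print(l,c,round(d[0]['p'],2),np.round(d[0]['xy'],1),np.round(onplane(Ms[c],d[0]['xy'],h),4))
    if len(uv)>1: print('   tri',np.round(tri([Ms[c] for c in uv],list(uv.values())),4))
E
```

```text
pics
{'time_s': np.float64(0.0), 'joint_positions': array([-82.082,  24.936,   1.432,  90.189,  -0.666,  64.974,  -4.303]), 'joint_vel': array([ 0.017,  0.031, -0.127, -0.113, -0.057,  0.033,  0.114]), 'joint_efforts': array([-0.0000e+00, -6.6785e+01,  9.8500e-01, -3.1447e+01, -6.0000e-02,
        4.3000e-02,  0.0000e+00]), 'eef_pos': array([0.149, 0.606, 0.226]), 'eef_rot': array([-1.79910e+02,  7.00000e-03,  1.66198e+02]), 'contact_force': array([-0.653,  0.054, -0.07 ]), 'wrist_torque': array([ 0.016, -0.014,  0.002]), 'grip_force': np.float64(0.0), 'gripper_width': np.float64(1.005)}
upright_top scene 0.93 [177.6 174.6] [0.5422 0.0771]
upright_top top 0.87 [202.8 221. ] [0.5442 0.0624]
   tri [0.54   0.0664 0.0845]
pointer_tip scene 0.87 [182.6 214.8] [0.5128 0.0504]
pointer_tip top 0.64 [215.2 234.3] [0.5171 0.0386]
   tri [0.5135 0.0427 0.0157]
mark_tip scene 0.51 [171. 211.] [0.5128 0.0783]
mark_tip top 0.47 [197.4 242.7] [0.497  0.0831]
   tri [0.5006 0.0773 0.0199]
lever_handle scene 0.62 [182.8 205.7] [0.4696 0.012 ]
lever_handle top 0.77 [228.2 254.1] [0.4657 0.0036]
   tri [0.4644 0.0048 0.0754]
lever_pivot scene 0.68 [214.6 198.4] [ 0.5405 -0.0071]
lever_pivot top 0.58 [227.1 224.5] [0.5374 0.0065]
   tri [0.5412 0.0018 0.0485]
nest scene 0.64 [197.4 211.3] [0.5522 0.0445]
nest top 0.56 [222.2 223.5] [0.545  0.0218]
   tri [0.5399 0.0259 0.0138]
bracket scene 0.69 [210.5 215.2] [0.5409 0.005 ]
bracket top 0.84 [226.8 221. ] [0.5501 0.0096]
   tri [0.5504 0.0106 0.0027]
bottle scene 0.56 [134.8 184.5] [0.5747 0.2277]
bottle top 0.84 [142.4 214.3] [0.5722 0.2246]
   tri [0.5717 0.2242 0.0025]
beaker scene 0.6 [299.8 252.1] [ 0.5311 -0.1877]
beaker top 0.73 [303.6 223.5] [ 0.5412 -0.1835]
   tri [ 0.5418 -0.184  -0.0089]
timer top 0.64 [294.2 190.1] [ 0.6269 -0.1626]
```

View pics/a.png

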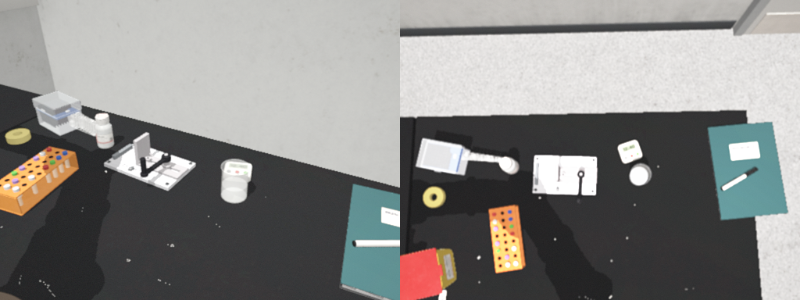

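Run:
```python
from h import *
c=r.get_calibration('wrist');R=np.array(c['R']);t=np.array(c['t']);print(-R.T@t,R[2],np.round(c['mtx'],0))
from scipy.spatial.transform import Rotation as Ro
o=r.observe();T=Ro.from_euler('xyz',o['eef_rot'],degrees=True)
print('cam in tool',T.inv().apply(-R.T@t-o['eef_pos']),T.inv().apply(R[2]), T.as_matrix())
for k in('scene','top'):
    c=r.get_calibration(k);print(k,-np.array(c['R']).T@c['t'])
```

```text
[0.07082124 0.62576762 0.38466515] [ 0.28867766 -0.07032353 -0.9548402 ] [[340.   0. 253.]
 [  0. 340. 191.]
 [  0.   0.   1.]]
cam in tool [ 0.08045764 -0.0004118  -0.15790108] [-2.97138174e-01  4.95901806e-04  9.54834362e-01] [[-9.71135555e-01  2.38528267e-01 -2.17409647e-06]
 [ 2.38528266e-01  9.71135552e-01  7.40803826e-05]
 [ 1.97816077e-05  7.14235100e-05 -9.99999997e-01]]
scene [-0.0560225  -0.42257942  0.50046905]
top [ 0.42789107 -0.06159499  1.23803852]
```

drive_tool(steps=[[[5, -5, 2], [0, 0, 0.1], 1], [[10, -12, 2], [0, 0, 0.2], 1], [[15, -20, 2], [0, 0, 0.2], 1], [[20, -28, 2], [0, 0, 0.2], 1], [[25, -36, 2], [0, 0, 0.2], 1], [[30, -46, 2], [0, 0, 0.2], 1], [[35, -55, 2], [0, 0, 0.2], 1], [[35, -55, 2], [0, 0, 0.2], 1]])

```text
time_s: 2.45
eef_pos: [0.3719, 0.2765, 0.2462]
eef_rot: [180.0, 0.0, 177.7]
contact_force: [0.4, 0.4, -0.7]
gripper_width: 1.001
grip_force: 0.0
```

drive_tool(steps=[[[11, -22, 0], [0, 0, 0], 0.45], [[11, -22, 0], [0, 0, 0], 0.45], [[11, -22, 0], [0, 0, 0], 0.45], [[11, -22, 0], [0, 0, 0], 0.45], [[11, -22, 0], [0, 0, 0], 0.45], [[11, -22, 0], [0, 0, 0], 0.45], [[11, -22, 0], [0, 0, 0], 0.45]])

```text
time_s: 3.15
eef_pos: [0.4814, 0.0574, 0.2459]
eef_rot: [180.0, -0.0, 177.5]
contact_force: [-0.6, 1.2, -0.4]
gripper_width: 0.465
grip_force: 0.0
```

```bash
cat >> h.py <<'E'
H=dict(upright_top=.08,pointer_tip=.013,mark_tip=.013,lever_handle=.07,lever_pivot=.052,nest=0,bracket=.01)
def look(name,labs=H):
    print('eef',np.round(r.observe()['eef_pos'],4),np.round(r.observe()['eef_rot'],2))
    M=P('wrist'); snap('wrist',name)
    for l in labs:
        d=r.pinpoint('wrist',l)
        if d: print(l,round(d[0]['p'],2),np.round(d[0]['xy'],1),np.round(onplane(M,d[0]['xy'],H[l]),4))
    return M
E
python3 -c "
from h import *
look('w1')
im=cv2.imread('pics/w1.png');cv2.imwrite('pics/w1b.png',cv2.resize(im,(768,576),interpolation=cv2.INTER_CUBIC))"
```

```text
eef [0.4814 0.0574 0.2459] [180.    -0.   177.49]
upright_top 0.67 [266.6 229.7] [0.5436 0.0685]
pointer_tip 0.93 [243.4 185.5] [0.5145 0.0442]
mark_tip 0.45 [269.8 182.2] [0.5118 0.0759]
lever_handle 0.71 [198.5 152.9] [0.4623 0.0038]
lever_pivot 0.79 [201.6 219.3] [ 0.5402 -0.0026]
nest 0.63 [230.2 204.7] [0.5427 0.0258]
bracket 0.73 [218.8 209. ] [0.5442 0.0123]
```

View pics/w1b.png

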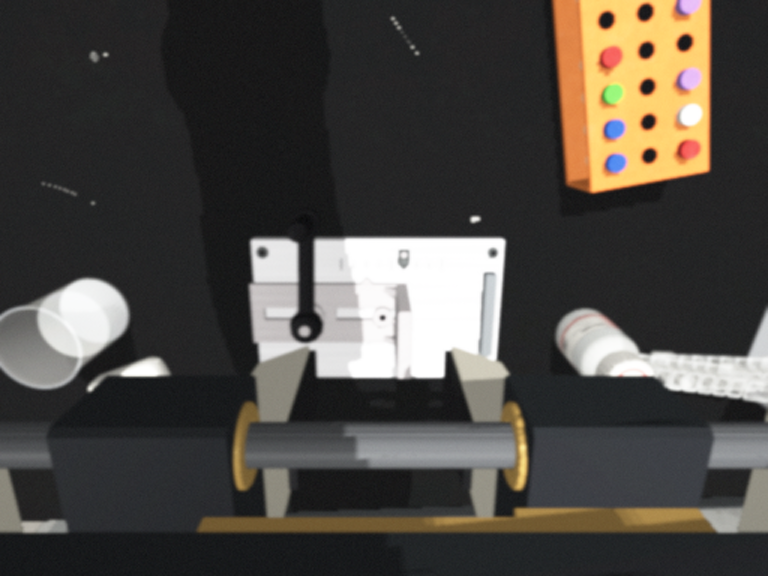

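drive_tool(steps=[[[4, 1, -4], [0, 0, 0], 0.45], [[6.1, 1.1, -8], [0, 0, 0], 0.45], [[6.1, 1.1, -12.5], [0, 0, 0], 0.45], [[6.1, 1.1, -12.5], [0, 0, 0], 0.45], [[6.1, 1.1, -12.5], [0, 0, 0], 0.45]])

```text
time_s: 4.05
eef_pos: [0.5415, 0.0692, 0.1212]
eef_rot: [-180.0, -0.1, 177.7]
contact_force: [0.2, 0.8, 0.3]
gripper_width: 0.45
grip_force: 0.0
```

```bash
python3 -c "
from h import *
M=look('w2')
M1=np.array(M)
im=cv2.imread('pics/w2.png');cv2.imwrite('pics/w2b.png',cv2.resize(im,(768,576),interpolation=cv2.INTER_CUBIC))"
```

```text
eef [0.5415 0.0692 0.1212] [-1.7996e+02 -1.2000e-01  1.7766e+02]
upright_top 0.97 [252.4 224.5] [0.5447 0.0683]
pointer_tip 0.93 [220.7 158.4] [0.515  0.0442]
mark_tip 0.68 [256.9 150. ] [0.5095 0.0732]
lever_handle 0.88 [137.7  89.3] [0.4602 0.0042]
lever_pivot 0.62 [150.3 208.5] [ 0.5412 -0.0041]
nest 0.74 [202.7 189.3] [0.5439 0.0256]
bracket 0.58 [187.5 193.4] [0.544  0.0143]
```

View pics/w2b.png

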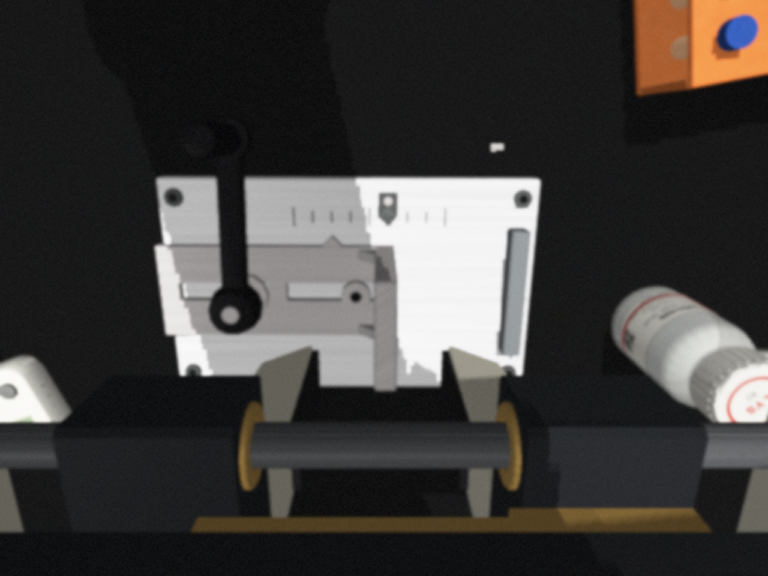

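drive_tool(steps=[[[0.3, -0.1, -4], [0, 0, 0], 0.45], [[0.3, -0.1, -7], [0, 0, 0], 0.45], [[0.3, -0.1, -7], [0, 0, 0], 0.45], [[0.3, -0.1, -7], [0, 0, 0], 0], [[0.3, -0.1, -7], [0, 0, 0], 0], [[0.3, -0.1, -7], [0, 0, 0], 0], [[0.3, -0.1, -7], [0, 0, 0], 0]])

```text
time_s: 5.15
eef_pos: [0.5459, 0.0686, 0.0521]
eef_rot: [180.0, 0.1, 177.7]
contact_force: [-0.3, 3.4, 1.6]
gripper_width: 0.152
grip_force: 1.5
```

```bash
python3 -c "
from h import *
M=look('w3',['pointer_tip','mark_tip','upright_top','lever_handle','lever_pivot'])
im=cv2.imread('pics/w3.png')[60:260,80:380];cv2.imwrite('pics/w3b.png',cv2.resize(im,(780,520),interpolation=cv2.INTER_CUBIC))"
```

```text
eef [0.5459 0.0686 0.0521] [1.7995e+02 1.1000e-01 1.7767e+02]
pointer_tip 0.59 [206.  172.3] [0.5137 0.0416]
mark_tip 0.6 [257.4 164. ] [0.5099 0.0724]
upright_top 0.81 [258.  273.9] [0.5433 0.0705]
lever_handle 0.86 [79.8 85.8] [0.4627 0.0036]
lever_pivot 0.69 [116.1 246.3] [ 0.5411 -0.0017]
```

View pics/w3b.png

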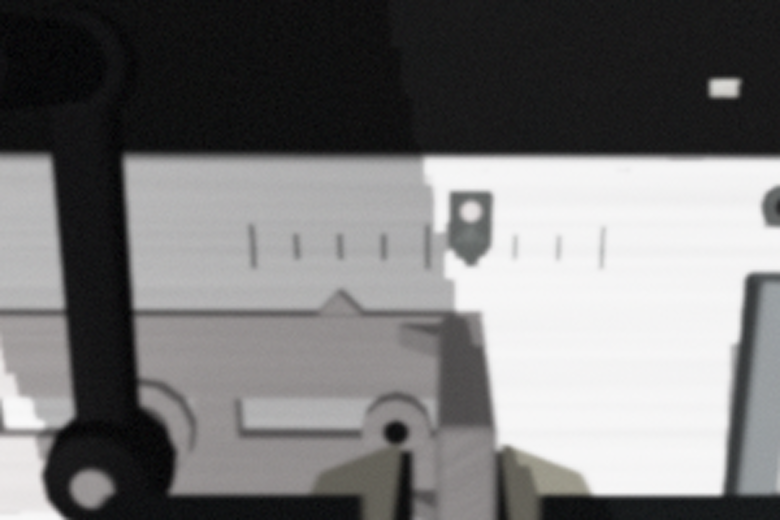

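drive_tool(steps=[[[0, 0, 0], [0, 0, 0], 0], [[0, 0, 0], [0, 0, 0], 0], [[0, 0, 0], [0, 0, 0], 0]])

```text
time_s: 5.75
eef_pos: [0.5459, 0.0691, 0.052]
eef_rot: [179.9, 0.1, 177.7]
contact_force: [-0.5, 1.3, 8.2]
gripper_width: 0.105
grip_force: 30.0
```

```bash
python3 -c "
from h import *
M=look('w4',['pointer_tip','mark_tip','upright_top'])"
```

```text
eef [0.5459 0.0691 0.052 ] [1.7993e+02 1.0000e-01 1.7769e+02]
pointer_tip 0.85 [202.5 168.4] [0.5112 0.0403]
mark_tip 0.57 [258.3 166.7] [0.5115 0.0734]
upright_top 0.87 [250.8 276.7] [0.5444 0.0678]
```

drive_tool(steps=[[[0.02, 0.5, 0], [0, 0, 0], 0], [[0.04, 1.0, 0], [0, 0, 0], 0], [[0.07, 1.5, 0], [0, 0, 0], 0], [[0.09, 2.0, 0], [0, 0, 0], 0], [[0.11, 2.5, 0], [0, 0, 0], 0], [[0.12, 2.8, 0], [0, 0, 0], 0], [[0.12, 2.8, 0], [0, 0, 0], 0]])

```text
time_s: 6.65
eef_pos: [0.5474, 0.0944, 0.052]
eef_rot: [-179.9, 0.1, 177.6]
contact_force: [0.2, -4.6, 8.0]
gripper_width: 0.107
grip_force: 30.0
```

```bash
python3 -c "
from h import *
M=look('w5',['pointer_tip','mark_tip','upright_top'])
im=cv2.imread('pics/w5.png')[60:260,80:380];cv2.imwrite('pics/w5b.png',cv2.resize(im,(780,520),interpolation=cv2.INTER_CUBIC))
for v in (131,145,150,160,166,170,175,180): print(v,[np.round(onplane(M,(u,v),.012),4) for u in (230,)])"
```

```text
eef [0.5474 0.0944 0.052 ] [-1.7991e+02  1.2000e-01  1.7758e+02]
pointer_tip 0.85 [207.6 170.4] [0.514  0.0685]
mark_tip 0.63 [220.7 162.7] [0.5097 0.0766]
upright_top 0.84 [252.  274.9] [0.545  0.0938]
131 [array([0.4915, 0.0831])]
145 [array([0.4996, 0.0826])]
150 [array([0.5025, 0.0825])]
160 [array([0.5085, 0.0821])]
166 [array([0.5121, 0.0818])]
170 [array([0.5145, 0.0817])]
175 [array([0.5176, 0.0815])]
180 [array([0.5207, 0.0813])]
```

View pics/w5b.png

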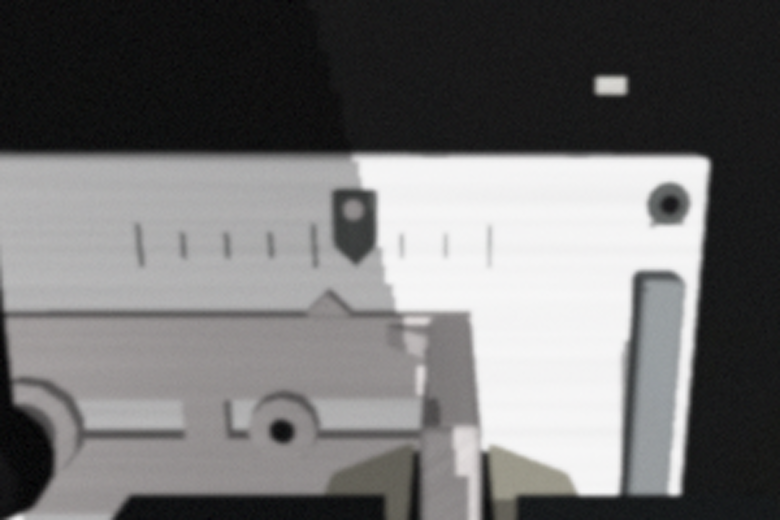

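drive_tool(steps=[[[0.01, 0.3, 0], [0, 0, 0], 0], [[0.03, 0.58, 0], [0, 0, 0], 0], [[0.03, 0.58, 0], [0, 0, 0], 0], [[0.03, 0.58, 0], [0, 0, 0], 0]])

```text
time_s: 7.25
eef_pos: [0.5477, 0.0999, 0.052]
eef_rot: [-179.9, 0.1, 177.6]
contact_force: [0.5, -5.5, 7.9]
gripper_width: 0.106
grip_force: 30.0
```

```bash
python3 -c "
from h import *
M=look('w6',['pointer_tip','mark_tip'])
im=cv2.imread('pics/w6.png')[110:200,140:290];cv2.imwrite('pics/w6b.png',cv2.resize(im,(750,450),interpolation=cv2.INTER_CUBIC))"
```

```text
eef [0.5477 0.0999 0.052 ] [-1.7991e+02  1.2000e-01  1.7756e+02]
pointer_tip 0.57 [201.3 169.2] [0.5133 0.0703]
mark_tip 0.66 [206.  162.7] [0.5095 0.0734]
```

View pics/w6b.png

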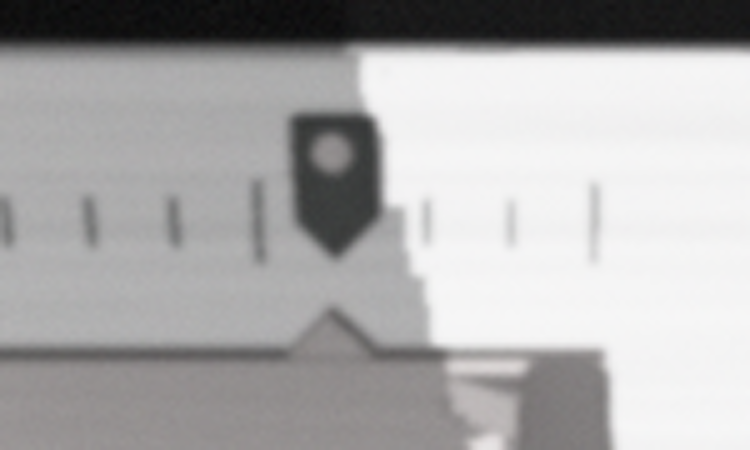

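drive_tool(steps=[[[0.01, 0.1, 0], [0, 0, 0], 0], [[0.01, 0.1, 0], [0, 0, 0], 0], [[0, -0.05, 0], [0, 0, 0], 0], [[0, -0.12, 0], [0, 0, 0], 0], [[0, -0.12, 0], [0, 0, 0], 0]])

```text
time_s: 7.9
eef_pos: [0.5477, 0.1002, 0.052]
eef_rot: [-180.0, 0.1, 177.6]
contact_force: [-0.3, -1.8, 7.5]
gripper_width: 0.104
grip_force: 30.0
```

```bash
cat > pm.py <<'E'
from h import *
import sys
# nest-y offset pointer-mark by sub-pixel tip positions given by hand, z=.013
def off(M,p,m,z=.014,yaw=np.deg2rad(-2.4)):
    a,b=onplane(M,p,z),onplane(M,m,z); n=np.array([-np.sin(yaw),np.cos(yaw)]); return (a-b)@n, a,b
E
python3 -c "
from pm import *
M=P('wrist');print(off(M,(140+331/5,110+308/5),(140+337/5,110+257/5)), r.observe()['contact_force'],r.observe()['eef_pos'])"
```

```text
(np.float64(-0.0009576974062278814), array([0.51473906, 0.07347213]), array([0.50862619, 0.07468687])) [-0.29267675 -1.79822869  7.48458183] [0.5477156  0.10015286 0.05199799]
```

drive_tool(steps=[[[0, 0, 0], [0, 0, 0], 0.35], [[0, 0, 0], [0, 0, 0], 0.35], [[0, 0, 0], [0, 0, 0], 0.35], [[0, 0, 0], [0, 0, 0], 0.35]])

```text
time_s: 8.3
eef_pos: [0.5465, 0.101, 0.0508]
eef_rot: [180.0, -0.0, 177.7]
contact_force: [-0.6, -0.7, -0.5]
gripper_width: 0.34
grip_force: 0.0
```

```bash
python3 -c "
from h import *
M=look('w7',['pointer_tip','mark_tip','lever_handle','lever_pivot'])
im=cv2.imread('pics/w7.png')[110:200,140:290];cv2.imwrite('pics/w7b.png',cv2.resize(im,(750,450),interpolation=cv2.INTER_CUBIC))"
```

```text
eef [0.5465 0.101  0.0508] [ 1.8000e+02 -1.0000e-02  1.7767e+02]
pointer_tip 0.82 [203.8 175. ] [0.5155 0.0727]
mark_tip 0.88 [207.3 167.6] [0.5111 0.0751]
lever_pivot 0.84 [ 50.1 247.2] [ 0.5402 -0.0023]
```

View pics/w7b.png

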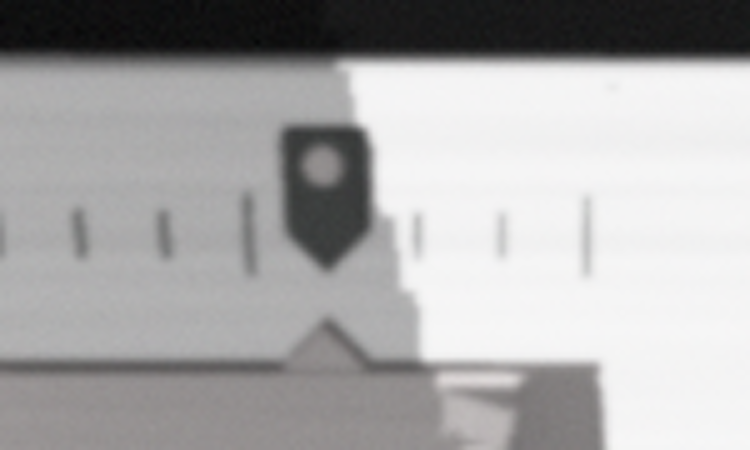

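drive_tool(steps=[[[0, 0, 4], [0, 0, 0], 0.35], [[0, 0, 8], [0, 0, 0], 0.35], [[-3, -3, 8.5], [0, 0, -0.04], 0.35], [[-6, -6.5, 8.5], [0, 0, -0.04], 0.35], [[-8.5, -9.7, 8.5], [0, 0, -0.04], 0.35], [[-8.5, -9.7, 8.5], [0, 0, -0.04], 0.35], [[-8.5, -9.7, 8.5], [0, 0, -0.04], 0.35]])

```text
time_s: 9.25
eef_pos: [0.4616, 0.0035, 0.1363]
eef_rot: [180.0, 0.0, 175.3]
contact_force: [0.6, 0.7, 0.1]
gripper_width: 0.349
grip_force: 0.0
```

```bash
python3 -c "
from h import *
o=r.observe();print(np.round(o['joint_positions'],1))
M=look('w8',['lever_handle','lever_pivot'])
im=cv2.imread('pics/w8.png');cv2.imwrite('pics/w8b.png',im)"
```

```text
[-23.8  16.3  20.7 120.   -8.1  45.   87.1]
eef [0.4616 0.0035 0.1363] [1.7997e+02 4.0000e-02 1.7527e+02]
lever_handle 0.84 [254.1 204.7] [0.4606 0.0041]
lever_pivot 0.93 [254.3 291.1] [ 0.542  -0.0023]
```

View pics/w8b.png

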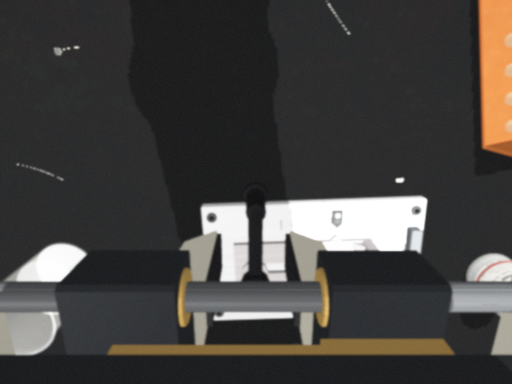

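drive_tool(steps=[[[0, 0.05, -4], [0, 0, 0], 0.35], [[0, 0.05, -8], [0, 0, 0], 0.35], [[0, 0.05, -8], [0, 0, 0], 0.3], [[0, 0.05, -8], [0, 0, 0], 0.25], [[0, 0.05, -8], [0, 0, 0], 0.25]])

```text
time_s: 9.9
eef_pos: [0.463, 0.0047, 0.0573]
eef_rot: [180.0, 0.1, 175.4]
contact_force: [-0.1, -0.2, 0.2]
gripper_width: 0.253
grip_force: 0.0
```

```bash
cat > arc.py <<'E'
from h import *
import sys
pv=np.array([.5409,-.0025]);p0=np.array([.463,.0047])-pv
def pos(a):
    c,s=np.cos(a),np.sin(a); return np.array([c*p0[0]+s*p0[1],-s*p0[0]+c*p0[1]])*100
if __name__=='__main__':
    a0,st=float(sys.argv[1]),float(sys.argv[2]); n=int(sys.argv[3]); c=int(sys.argv[4])
    for j in range(c):
        print(round(a0,3),[[*np.round(pos(a0+st*(i+1))-pos(a0),2)] and [[float(x) for x in np.round(pos(a0+st*(i+1))-pos(a0),2)]+[0],[0,0,round(-st*(i+1),3)],.25] for i in range(n)]); a0+=st*n
E
python3 arc.py 0 .03 4 1;python3 arc.py .12 .03 2 18
python3 -c "
from arc import *
print(r.observe()['contact_force'])"
```

```text
0.0 [[[0.03, 0.23, 0], [0, 0, -0.03], 0.25], [[0.06, 0.47, 0], [0, 0, -0.06], 0.25], [[0.1, 0.7, 0], [0, 0, -0.09], 0.25], [[0.14, 0.93, 0], [0, 0, -0.12], 0.25]]
0.12 [[[0.05, 0.23, 0], [0, 0, -0.03], 0.25], [[0.11, 0.46, 0], [0, 0, -0.06], 0.25]]
0.18 [[[0.07, 0.23, 0], [0, 0, -0.03], 0.25], [[0.14, 0.45, 0], [0, 0, -0.06], 0.25]]
0.24 [[[0.08, 0.22, 0], [0, 0, -0.03], 0.25], [[0.17, 0.44, 0], [0, 0, -0.06], 0.25]]
0.3 [[[0.09, 0.22, 0], [0, 0, -0.03], 0.25], [[0.19, 0.43, 0], [0, 0, -0.06], 0.25]]
0.36 [[[0.11, 0.21, 0], [0, 0, -0.03], 0.25], [[0.22, 0.42, 0], [0, 0, -0.06], 0.25]]
0.42 [[[0.12, 0.2, 0], [0, 0, -0.03], 0.25], [[0.24, 0.4, 0], [0, 0, -0.06], 0.25]]
0.48 [[[0.13, 0.2, 0], [0, 0, -0.03], 0.25], [[0.27, 0.39, 0], [0, 0, -0.06], 0.25]]
0.54 [[[0.14, 0.19, 0], [0, 0, -0.03], 0.25], [[0.29, 0.37, 0], [0, 0, -0.06], 0.25]]
0.6 [[[0.15, 0.18, 0], [0, 0, -0.03], 0.25], [[0.31, 0.35, 0], [0, 0, -0.06], 0.25]]
0.66 [[[0.16, 0.17, 0], [0, 0, -0.03], 0.25], [[0.33, 0.33, 0], [0, 0, -0.06], 0.25]]
0.72 [[[0.17, 0.16, 0], [0, 0, -0.03], 0.25], [[0.35, 0.31, 0], [0, 0, -0.06], 0.25]]
0.78 [[[0.18, 0.15, 0], [0, 0, -0.03], 0.25], [[0.37, 0.29, 0], [0, 0, -0.06], 0.25]]
0.84 [[[0.19, 0.14, 0], [0, 0, -0.03], 0.25], [[0.39, 0.27, 0], [0, 0, -0.06], 0.25]]
0.9 [[[0.2, 0.13, 0], [0, 0, -0.03], 0.25], [[0.4, 0.24, 0], [0, 0, -0.06], 0.25]]
0.96 [[[0.21, 0.11, 0], [0, 0, -0.03], 0.25], [[0.41, 0.22, 0], [0, 0, -0.06], 0.25]]
1.02 [[[0.21, 0.1, 0], [0, 0, -0.03], 0.25], [[0.43, 0.2, 0], [0, 0, -0.06], 0.25]]
1.08 [[[0.22, 0.09, 0], [0, 0, -0.03], 0.25], [[0.44, 0.17, 0], [0, 0, -0.06], 0.25]]
1.14 [[[0.22, 0.07, 0], [0, 0, -0.03], 0.25], [[0.45, 0.14, 0], [0, 0, -0.06], 0.25]]
[-0.10320884 -0.15552304  0.19466943]
```

drive_tool(steps=[[[0.03, 0.23, 0], [0, 0, -0.03], 0.25], [[0.06, 0.47, 0], [0, 0, -0.06], 0.25], [[0.1, 0.7, 0], [0, 0, -0.09], 0.25], [[0.14, 0.93, 0], [0, 0, -0.12], 0.25], [[0.14, 0.93, 0], [0, 0, -0.12], 0.25]])

```text
time_s: 10.4
eef_pos: [0.4638, 0.0134, 0.0566]
eef_rot: [-180.0, 0.1, 168.4]
contact_force: [-0.1, -2.8, 2.7]
gripper_width: 0.245
grip_force: 1.7
```

drive_tool(steps=[[[0.05, 0.23, 0], [0, 0, -0.03], 0.25], [[0.11, 0.46, 0], [0, 0, -0.06], 0.25], [[0.11, 0.46, 0], [0, 0, -0.06], 0.25]])

```text
time_s: 10.7
eef_pos: [0.4646, 0.0181, 0.0563]
eef_rot: [-180.0, 0.1, 165.0]
contact_force: [1.0, -3.1, 1.3]
gripper_width: 0.253
grip_force: 1.6
```

drive_tool(steps=[[[0.07, 0.23, 0], [0, 0, -0.03], 0.25], [[0.14, 0.45, 0], [0, 0, -0.06], 0.25], [[0.14, 0.45, 0], [0, 0, -0.06], 0.25]])

```text
time_s: 11.0
eef_pos: [0.4658, 0.0227, 0.0561]
eef_rot: [-180.0, 0.0, 161.6]
contact_force: [0.3, -2.8, 1.6]
gripper_width: 0.25
grip_force: 1.5
```

drive_tool(steps=[[[0.08, 0.22, 0], [0, 0, -0.03], 0.25], [[0.17, 0.44, 0], [0, 0, -0.06], 0.25], [[0.17, 0.44, 0], [0, 0, -0.06], 0.25]])

```text
time_s: 11.3
eef_pos: [0.4672, 0.0271, 0.0559]
eef_rot: [-180.0, 0.0, 158.2]
contact_force: [0.6, -3.6, 1.8]
gripper_width: 0.251
grip_force: 1.6
```

drive_tool(steps=[[[0.09, 0.22, 0], [0, 0, -0.03], 0.25], [[0.19, 0.43, 0], [0, 0, -0.06], 0.25]])

```text
time_s: 11.5
eef_pos: [0.4689, 0.031, 0.0559]
eef_rot: [-180.0, -0.0, 154.7]
contact_force: [-0.4, -5.7, 2.1]
gripper_width: 0.251
grip_force: 2.6
```

drive_tool(steps=[[[0.11, 0.21, 0], [0, 0, -0.03], 0.25], [[0.22, 0.42, 0], [0, 0, -0.06], 0.25]])

```text
time_s: 11.7
eef_pos: [0.471, 0.0352, 0.0559]
eef_rot: [-180.0, -0.0, 151.2]
contact_force: [-0.7, -6.1, 4.0]
gripper_width: 0.249
grip_force: 2.6
```

drive_tool(steps=[[[0.12, 0.2, 0], [0, 0, -0.03], 0.25], [[0.24, 0.4, 0], [0, 0, -0.06], 0.25]])

```text
time_s: 11.9
eef_pos: [0.4733, 0.0392, 0.0558]
eef_rot: [-180.0, -0.0, 147.8]
contact_force: [-1.1, -6.1, 3.4]
gripper_width: 0.249
grip_force: 2.6
```

drive_tool(steps=[[[0.13, 0.2, 0], [0, 0, -0.03], 0.25], [[0.27, 0.39, 0], [0, 0, -0.06], 0.25]])

```text
time_s: 12.1
eef_pos: [0.4757, 0.0429, 0.0558]
eef_rot: [-179.9, -0.0, 144.4]
contact_force: [-1.9, -6.8, 5.4]
gripper_width: 0.254
grip_force: 3.5
```

drive_tool(steps=[[[0.14, 0.19, 0], [0, 0, -0.03], 0.25], [[0.21, 0.28, 0], [0, 0, -0.045], 0.25]])

```text
time_s: 12.3
eef_pos: [0.4775, 0.0454, 0.0558]
eef_rot: [-179.9, -0.0, 141.8]
contact_force: [-2.3, -7.6, 5.9]
gripper_width: 0.252
grip_force: 4.1
```

```bash
python3 arc.py .585 .02 3 4; python3 -c "
from arc import *
o=r.observe();print(o['contact_force'],o['wrist_torque'],o['time_s'])"
```

```text
0.585 [[[0.1, 0.12, 0], [0, 0, -0.02], 0.25], [[0.2, 0.24, 0], [0, 0, -0.04], 0.25], [[0.3, 0.36, 0], [0, 0, -0.06], 0.25]]
0.645 [[[0.11, 0.11, 0], [0, 0, -0.02], 0.25], [[0.21, 0.23, 0], [0, 0, -0.04], 0.25], [[0.33, 0.34, 0], [0, 0, -0.06], 0.25]]
0.705 [[[0.11, 0.11, 0], [0, 0, -0.02], 0.25], [[0.23, 0.21, 0], [0, 0, -0.04], 0.25], [[0.35, 0.32, 0], [0, 0, -0.06], 0.25]]
0.765 [[[0.12, 0.1, 0], [0, 0, -0.02], 0.25], [[0.24, 0.2, 0], [0, 0, -0.04], 0.25], [[0.36, 0.3, 0], [0, 0, -0.06], 0.25]]
[-2.28235695 -7.60026568  5.93191108] [-1.8500335   0.56847348  0.04851782] 12.3
```

drive_tool(steps=[[[0.1, 0.12, 0], [0, 0, -0.02], 0.25], [[0.2, 0.24, 0], [0, 0, -0.04], 0.25]])

```text
time_s: 12.5
eef_pos: [0.4792, 0.0474, 0.0557]
eef_rot: [-179.9, -0.1, 139.5]
contact_force: [-4.5, -8.6, 7.1]
gripper_width: 0.251
grip_force: 4.6
```

drive_tool(steps=[[[0.1, 0.11, 0], [0, 0, -0.02], 0.25]])

```text
time_s: 12.6
eef_pos: [0.48, 0.0485, 0.0557]
eef_rot: [-179.8, -0.1, 138.3]
contact_force: [-4.5, -8.3, 7.5]
gripper_width: 0.251
grip_force: 4.9
```

drive_tool(steps=[[[0.1, 0.11, 0], [0, 0, -0.02], 0.25]])

```text
time_s: 12.7
eef_pos: [0.4809, 0.0494, 0.0557]
eef_rot: [-179.8, -0.1, 137.2]
contact_force: [-5.3, -9.9, 9.1]
gripper_width: 0.251
grip_force: 5.1
```

drive_tool(steps=[[[-0.2, -0.22, 0], [0, 0, 0], 0.3], [[-0.41, -0.44, 0], [0, 0, 0], 0.4], [[-0.41, -0.44, 0], [0, 0, 0], 0.4], [[-0.41, -0.44, 0], [0, 0, 0], 0.4]])

```text
time_s: 13.1
eef_pos: [0.4784, 0.047, 0.0559]
eef_rot: [180.0, -0.0, 137.3]
contact_force: [-0.1, -0.1, -0.2]
gripper_width: 0.401
grip_force: 0.0
```

drive_tool(steps=[[[0, 0, 4], [0, 0, 0], 0.4], [[0, 0, 8], [0, 0, 0], 0.4], [[2, 1, 9], [0, 0, 0.15], 0.4], [[5, 3, 9], [0, 0, 0.3], 0.4], [[6, 4, 9], [0, 0, 0.45], 0.4], [[6, 4, 9], [0, 0, 0.6], 0.4], [[6, 4, 9], [0, 0, 0.7], 0.4], [[6, 4, 9], [0, 0, 0.7], 0.4]])

```text
time_s: 13.9
eef_pos: [0.5385, 0.0868, 0.1458]
eef_rot: [180.0, -0.0, 177.5]
contact_force: [0.9, -0.3, 0.6]
gripper_width: 0.398
grip_force: 0.0
```

```bash
python3 -c "
from h import *
M=look('w9',['pointer_tip','mark_tip','lever_handle','lever_pivot'])
im=cv2.imread('pics/w9.png')[80:230,120:340];cv2.imwrite('pics/w9b.png',cv2.resize(im,(770,525),interpolation=cv2.INTER_CUBIC))"
```

```text
eef [0.5385 0.0868 0.1458] [ 1.7998e+02 -1.0000e-02  1.7749e+02]
pointer_tip 0.74 [186.7 116.4] [0.4802 0.0336]
mark_tip 0.45 [236.1 147.6] [0.5083 0.0734]
lever_handle 0.96 [187.9 118.2] [0.4771 0.0453]
lever_pivot 0.81 [140.6 203.8] [ 0.5425 -0.0018]
```

View pics/w9b.png

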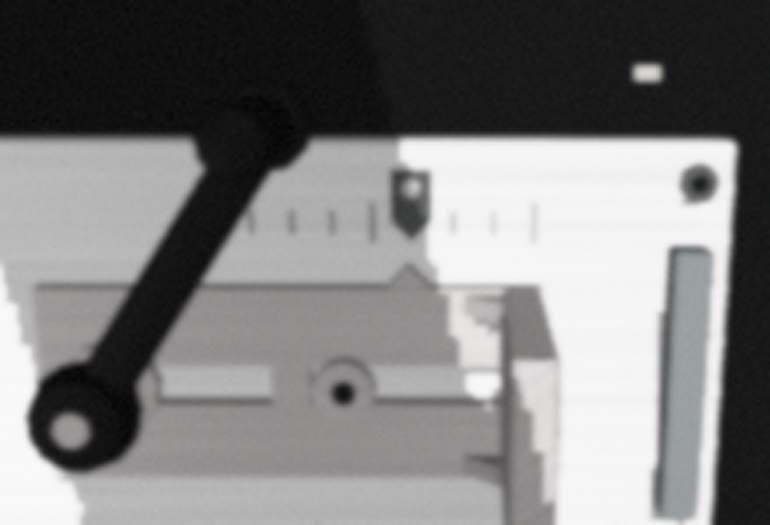

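```bash
python3 -c "
from rig import r
print(r.close_job())"
```

```text
the job is handed in; nothing more can be done
None
```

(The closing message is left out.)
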